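Fetch the press weight from behind the cans

ROBOT

A 6-joint arm with a two-finger parallel gripper is mounted at the origin on a cart in front of the work surface, level with it; the furniture and walls round the work are solid. World frame = base frame: x ahead of the robot, y to its left, z up, the work surface at z = 0. Lengths are in m, angles in rad, forces in N, time in s.
With the tool pointing down it reaches from about 0.35 to 0.725 m from the base axis. Payload 6 kg.
Tool frame: the origin (TCP) lies at the very end of the fingers, on their centre line; the grasp point (between the pads) lies 19 mm behind it; y points along the fingers, z is the direction in which the jaws open and shut, and the axes are right-handed (so a half turn about y gives the same grasp; the last joint's range is limited). The gripper opens to 85 mm and grips with 20 to 120 N. Pads are 22 mm wide; open, the fingers measure 114 mm over their backs; the gripper's body (76 mm by 85 mm) begins 54 mm behind the grasp point. The pads swing forward as they close: fully open they stand 13 mm farther back than shut.
Start: joints at [1.481, 0.04, 0.085, 0, -1.615, -0.334], TCP at [0.247, 0.547, 0.231] pointing down, gripper open.
Joint ranges: [-2.56, 2.56], [-1.29, 2.01], [-1.08, 1.49], [-3.29, 1.98], [-2.81, -0.18], [-2.99, 2.99]. Speed limits (rad/s): [2.57, 2.57, 3.01, 3.14, 3.14, 3.14].

INTERFACE

Orientations are given as a unit quaternion [w, x, y, z].
In Python, from workcell import env, hand, inverse_kinematics, viewer gives the robot as it stands. Calls block until the motion is done:
- env.goto(position, orientation): joint-space move of the TCP to a pose.
- env.move_straight(position, attitude=None, v=0.15, stop_force=None): straight line of the TCP; attitude=None keeps the orientation; v is the mean speed in m/s. With stop_force (N) it stops when the force on the tool has changed by that much, and returns True; else False.
- env.move_joints(angles): joint-space move.
- hand.gripper_to(opening, f_grip=None): opening from 0.0 (shut) to 1.0 (fully open); f_grip is the grip in N (None keeps the last); returns when the fingers have stopped.
- env.dwell(seconds).
- inverse_kinematics(position, orientation): joint angles nearest the present ones, or None.
- env.get_obs(): the state.
- viewer.read_camera(name): name is "side" or "top"; returns (picture, depth): 384x512x3 uint8, red, green, blue; 384x512 float32, m along the optical axis (not along the pixel's ray), 0 where there is no reading.
- viewer.calibration(name): a dict with "fx", "fy", "cx", "cy" (pixels), "rvec" (rotation vector, rad) and "tvec" (3), from world to camera coordinates, as OpenCV has them. Camera axes: x right, y down, z forward; pixel columns grow to the right and rows downward; lengths in m; the calibration is good to about 2 mm. A picture is of the moment at which its call begins. calibration takes no time and is no camera call.
A pose or a line that the arm cannot do raises env.Unreachable and nothing moves.
- env.close_job(): hands the job in, once; it reports no verdict.
The state is a dict: "time": time; "q": joint angles; "qd": joint speeds; "joint_torque": joint torques, N m; "tcp_pos": TCP position; "orientation": TCP orientation; "wrist_force": force on the tool from outside, world axes, zero at the start; "moment": the same for the moment, N m; "grip_width": opening from 0.0 (shut) to 1.0 (fully open).
Only numpy, scipy, OpenCV 4.12 (cv2) and the standard library are available. Lean on these libraries where they do the work, as an engineer would, in place of code of your own. Each camera call takes 0.05 s, during which the arm holds its last target.

TASK

The eggshell just glued to one of the two sample boards must be pressed, but the small turned press weight stands at the back of the wooden bottle caddy, shut in by the spray can, the metal tin and the tall brown jar. First stand all three together on the black rubber mat, then set the weight gently and squarely on the patch of shell (the other board is bare), and at last put the three back into the caddy, each just where it stood. Keep them upright, and do not disturb the two small pigment jars in the caddy.

Things in the scene. Friction and masses are not known exactly. Their poses are not given: they have to be found in the camera images.
- caddy: Fixed wooden caddy, 136 (x) by 220 mm (y); its -x side is the front. Origin: centre of underside. Three lanes run along x, each 66 mm wide, centred on y = -70, 0, 70 mm; floor at z = 6 mm. End lips 24 mm high, partitions 28 mm high in front, sloping up from x = -29 to 64 mm behind x = 8 mm. Each lane: a tall can or jar in front (x about -33), a low thing behind (x 32).
- spray: Slim pale spray can with a plain grey band and a tall round grey cap, 140 mm tall, about 0.2 kg: body 45 mm in diameter up to 106 mm, cap 39 mm in diameter from 110 mm to the top. In a front place of the caddy (the three tall ones swap places). Origin: centre of its underside, z up.
- tin: Plain bare-metal tin without label: straight cylinder 54 mm in diameter, 123 mm tall, with a small black screw cap (25 mm in diameter) on top to 136 mm; about 0.2 kg. Stands in one of the front places of the caddy. Origin: centre of its underside, z up.
- amber: Tall brown glass jar with a paper label and a wide black screw lid, 122 mm tall, about 0.2 kg: body 51 mm in diameter up to 88 mm, short shoulder, lid 46 mm in diameter from 106 mm to the top. In a front place of the caddy. Origin: centre of its underside, z up.
- press: Turned press weight of pale mottled metal, 0.6 kg, 55 mm tall: round body 50 mm in diameter up to 38 mm, above it a neck and a knob to grip, 26 mm in diameter at 47 to 53 mm. Stands in the middle lane at the back. Origin: centre of its underside, z up.
- jar_a: Pigment jar, green with white lid, 48 mm in diameter, 59 mm tall, at the back of an outer lane of the caddy. To be left alone. Origin: centre of its underside.
- jar_b: Pigment jar, yellow with black lid, 44 mm in diameter, 71 mm tall, at the back of the other outer lane. To be left alone. Origin: centre of its underside.
- mat: Black ribbed rubber mat lying on the bench, fixed, 105 mm (its x) by 240 mm (its y), 3 mm thick: the side area for the tall things. (Behind it, from 0.6 m ahead of the robot, rises a drawer chest: do not swing things into it.) Origin: centre of its underside.
- shell_board: Square board of dark lacquer, 92 x 92 x 10 mm, loose, 0.25 kg, with a round patch of white eggshell chips, 50 mm in diameter, in the middle of its top. Origin: centre of its underside.
- plain_board: The same board without any shell: bare dark lacquer, 92 x 92 x 10 mm. The two boards swap places. Origin: centre of its underside.

How it is judged:
By the outcome, as a careful person would: the job done as asked, in the order asked, and still so for the second after the job is handed in, with the robot touching nothing.
It also fails if it takes over 141 s, if anything falls off the work surface, if the arm or the gripper's body presses on something with over 40 N, if the wrist force passes 120 N, or if a joint passes its speed limit or range.

## Working session

There is one attempt and no reset: what is moved stays moved. The work goes in short steps, each a Python script; the robot and the scene stay as the last script left them, time stands still between calls to the robot, and variables do not carry over. Pictures are saved under pics/ and viewed, and the job is handed in when it is done.

```bash
ls -la; mkdir -p pics
python3 - <<'E'
from workcell import env, hand, inverse_kinematics, viewer
import cv2, numpy as np
for n in ("side","top"):
    im,d=viewer.read_camera(n)
    cv2.imwrite(f"pics/{n}0.png",im[:,:,::-1]); np.save(f"pics/{n}0.npy",d)
    c=viewer.calibration(n); print(n,c)
    R=cv2.Rodrigues(np.array(c["rvec"]))[0]; print(-R.T@np.array(c["tvec"]), d.min(), d.max())
o=env.get_obs(); print(o)
E
```

```text
total 12
drwxr-xr-x  3 agent agent 4096 Dec  7 02:02 .
drwxr-xr-x 23 root  root  4096 Dec  7 02:02 ..
drwxr-xr-x  2 agent agent 4096 Dec  7 02:02 pics
side {'fx': 443.4742766259964, 'fy': 443.4742766259964, 'cx': 258.3122052637426, 'cy': 186.11726146507456, 'rvec': array([ 2.65650307,  0.08830564, -0.0366518 ]), 'tvec': array([-0.53663112, -0.04525208,  1.27164323])}
[ 0.59053503 -0.59248038  1.09878687] 0.0 2.7706075
top {'fx': 434.6124358359186, 'fy': 434.6124358359186, 'cx': 258.9184037942403, 'cy': 193.12020890533233, 'rvec': array([ 2.07861733, -2.12471557,  0.23970374]), 'tvec': array([-0.00275756,  0.5336052 ,  1.1633798 ])}
[ 0.2585469  -0.01070202  1.25348859] 0.0 2.354646
{'time': 0.1, 'q': array([ 1.48067528e+00,  4.07598332e-02,  8.38750424e-02, -4.13240858e-04,
       -1.61548888e+00, -3.33672067e-01]), 'qd': array([ 7.57988098e-04, -2.00575735e-03,  2.79342248e-03,  1.71173441e-03,
        2.19794440e-05,  2.61358682e-03]), 'joint_torque': array([-4.94562453e-03, -3.69345367e+01,  3.48276222e+01,  6.95167199e+00,
       -4.58739465e-03, -1.47582426e-06]), 'tcp_pos': array([0.24655701, 0.54666795, 0.23035355]), 'orientation': array([ 0.14878557, -0.14863129, -0.69072133,  0.69186388]), 'wrist_force': array([-0.09061055,  0.08649453,  0.66329811]), 'moment': array([-0.00332096, -0.02823689,  0.02856284]), 'grip_width': 0.9991376482713548}
```

View pics/side0.png

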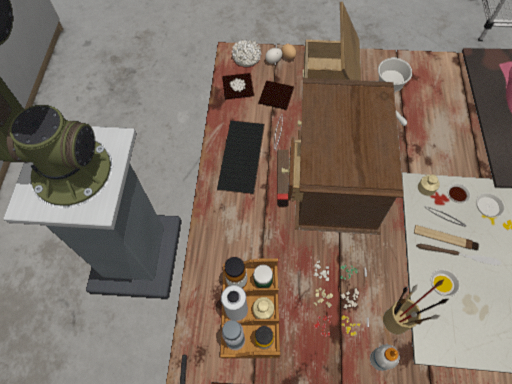

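View pics/top0.png

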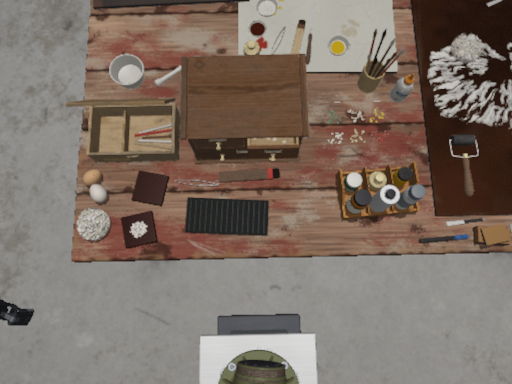

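Run:
```python
import cv2
a=cv2.imread("pics/side0.png"); b=cv2.imread("pics/top0.png")
cv2.imwrite("pics/z1.png",cv2.resize(a[245:365,205:295],None,fx=5,fy=5,interpolation=cv2.INTER_CUBIC)[:600])
cv2.imwrite("pics/z2.png",cv2.resize(b[150:230,330:430],None,fx=7,fy=7,interpolation=cv2.INTER_CUBIC))
cv2.imwrite("pics/z3.png",cv2.resize(b[160:250,70:280],None,fx=3.7,fy=3.7,interpolation=cv2.INTER_CUBIC))
```

```text
(no output)
```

View pics/z1.png

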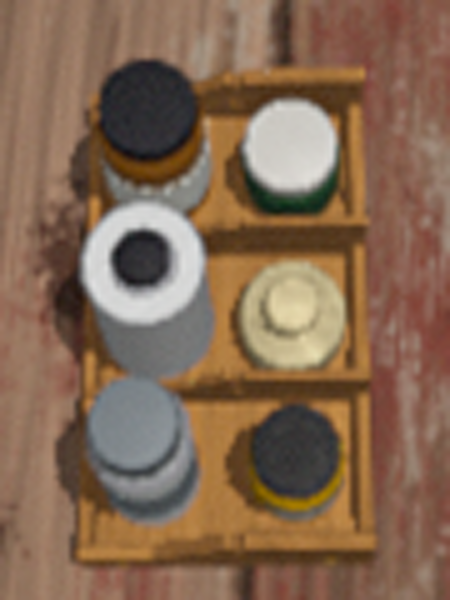

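View pics/z2.png

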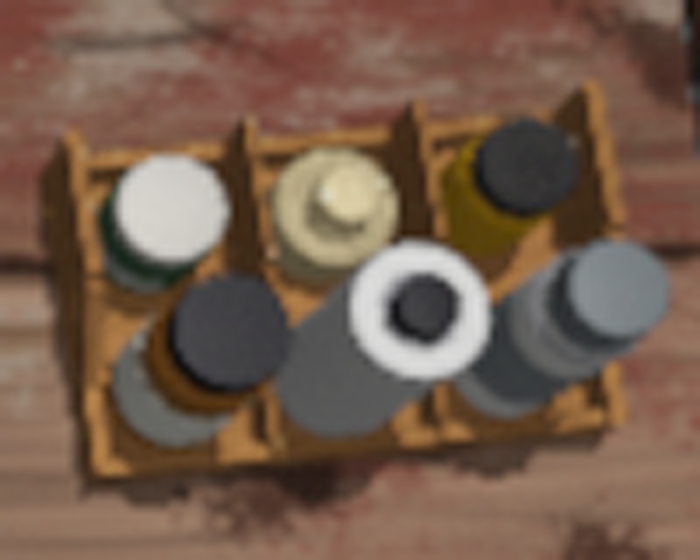

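View pics/z3.png

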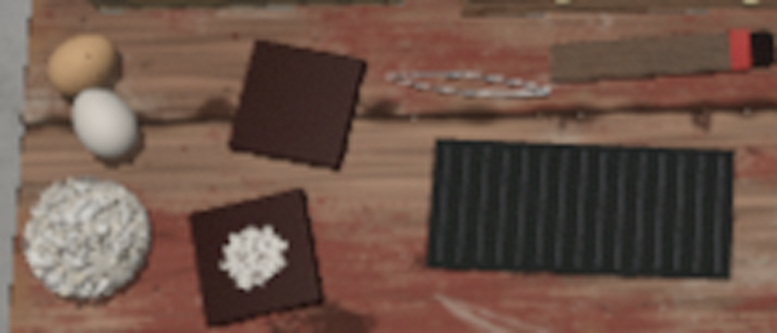

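```bash
cat > h.py <<'E'
from workcell import env, hand, inverse_kinematics, viewer
import cv2, numpy as np
def cal(n):
    c=viewer.calibration(n); R=cv2.Rodrigues(np.array(c["rvec"]))[0]; t=np.array(c["tvec"]).ravel()
    K=np.array([[c["fx"],0,c["cx"]],[0,c["fy"],c["cy"]],[0,0,1]]); return K,R,t
def onplane(n,uv,z):
    K,R,t=cal(n); uv=np.atleast_2d(np.asarray(uv,float))
    d=(R.T@np.linalg.inv(K)@np.c_[uv,np.ones(len(uv))].T).T; o=-R.T@t
    return o+d*((z-o[2])/d[:,2])[:,None]
def cloud(n,depth):
    K,R,t=cal(n); v,u=np.mgrid[0:384,0:512]
    p=np.linalg.inv(K)@np.stack([u.ravel(),v.ravel(),np.ones(u.size)])*depth.ravel()
    w=(R.T@(p-t[:,None])).T.reshape(384,512,3); w[depth<=0]=np.nan; return w
def proj(n,P):
    K,R,t=cal(n); P=np.atleast_2d(P); q=(K@(R@P.T+t[:,None])).T; return q[:,:2]/q[:,2:]
E
python3 - <<'E'
from h import *
for n in ("side","top"):
    im=cv2.imread(f"pics/{n}0.png"); d=np.load(f"pics/{n}0.npy"); w=cloud(n,d)
    hsv=cv2.cvtColor(im,cv2.COLOR_BGR2HSV)
    # bench height check
    m=(np.abs(w[...,2])<0.01); print(n,'bench z',np.nanmedian(w[m][:,2]), 'std',np.nanstd(w[m][:,2]))
    # caddy objects
    reg=(w[...,0]>0.3)&(w[...,0]<0.6)&(w[...,1]<-0.15)&(w[...,1]>-0.55)
    for lo,hi in ((0.13,0.16),(0.117,0.13),(0.085,0.112),(0.068,0.082),(0.058,0.067),(0.049,0.058),(0.036,0.046)):
        m=(reg&(w[...,2]>lo)&(w[...,2]<hi)).astype(np.uint8)
        k,l,s,c=cv2.connectedComponentsWithStats(m)
        for i in range(1,k):
            if s[i,4]>=15: 
                p=w[l==i]; print(n,lo,hi,s[i].tolist(),c[i].round(1),'mean',p.mean(0).round(4),'rng',np.ptp(p,0).round(3),'midxy',((p.max(0)+p.min(0))/2).round(4))
E
```

```text
side bench z 9.175916343295825e-05 std 0.0028615277973552504
side 0.13 0.16 [225, 289, 16, 19, 151] [232.6 297.6] mean [ 0.509  -0.3647  0.1387] rng [0.032 0.039 0.016] midxy [ 0.5084 -0.3643  0.1382]
side 0.13 0.16 [223, 320, 19, 21, 298] [231.5 330.2] mean [ 0.5137 -0.4336  0.1449] rng [0.038 0.038 0.02 ] midxy [ 0.5137 -0.4323  0.1406]
side 0.117 0.13 [224, 257, 21, 21, 296] [234.2 266.7] mean [ 0.5049 -0.2922  0.127 ] rng [0.046 0.045 0.012] midxy [ 0.5044 -0.2917  0.1239]
side 0.117 0.13 [221, 286, 25, 25, 296] [233.6 298.4] mean [ 0.5103 -0.3636  0.1276] rng [0.053 0.053 0.012] midxy [ 0.509  -0.3625  0.124 ]
side 0.117 0.13 [235, 332, 7, 10, 16] [238.1 337.6] mean [ 0.5272 -0.4438  0.1211] rng [0.012 0.018 0.012] midxy [ 0.5268 -0.4416  0.1232]
side 0.085 0.112 [225, 267, 21, 16, 103] [236.2 277. ] mean [ 0.5093 -0.3074  0.0981] rng [0.047 0.033 0.024] midxy [ 0.5053 -0.2998  0.0976]
side 0.085 0.112 [224, 300, 23, 15, 62] [236.8 309.7] mean [ 0.5175 -0.3815  0.0992] rng [0.048 0.029 0.026] midxy [ 0.5127 -0.3749  0.0989]
side 0.085 0.112 [225, 332, 19, 14, 42] [235.7 341.3] m
[... 6295 characters left out ...]
0411]
top 0.036 0.046 [412, 175, 3, 11, 16] [412.6 180.2] mean [ 0.5666 -0.4584  0.04  ] rng [0.029 0.004 0.009] midxy [ 0.5675 -0.4585  0.0409]
top 0.036 0.046 [344, 183, 16, 8, 25] [350.3 187.7] mean [ 0.548  -0.277   0.0417] rng [0.021 0.041 0.009] midxy [ 0.5523 -0.2807  0.0414]
top 0.036 0.046 [371, 199, 9, 12, 20] [373.6 206. ] mean [ 0.4931 -0.3395  0.0416] rng [0.033 0.021 0.008] midxy [ 0.4973 -0.3426  0.0409]
top 0.036 0.046 [346, 203, 9, 10, 15] [349.2 208.6] mean [ 0.4871 -0.2696  0.0418] rng [0.028 0.02  0.009] midxy [ 0.4904 -0.2718  0.0412]
top 0.036 0.046 [397, 202, 11, 6, 16] [401.1 205.2] mean [ 0.4937 -0.4175  0.0417] rng [0.016 0.025 0.009] midxy [ 0.4956 -0.4203  0.0413]
```

```bash
python3 - <<'E'
from h import *
boxes={"side":{"mat":(215,115,270,198),"shell":(218,70,257,103),"plain":(256,78,298,112)},
       "top":{"mat":(180,192,275,240),"shell":(118,208,162,250),"plain":(128,168,172,208)}}
zs={"mat":.003,"shell":.010,"plain":.010}
for n in boxes:
    im=cv2.imread(f"pics/{n}0.png"); d=np.load(f"pics/{n}0.npy"); w=cloud(n,d)
    vis=im.copy()
    for k,(x0,y0,x1,y1) in boxes[n].items():
        sub=im[y0:y1,x0:x1].astype(int); hsv=cv2.cvtColor(im[y0:y1,x0:x1],cv2.COLOR_BGR2HSV)
        m=(hsv[...,2]<75).astype(np.uint8)
        if k=="mat": m=((hsv[...,2]<80)&(sub[...,2]-sub[...,0]<18)).astype(np.uint8)
        wh=((hsv[...,1]<80)&(hsv[...,2]>110)).astype(np.uint8)
        if k=="shell": m|=wh
        m=cv2.morphologyEx(m,cv2.MORPH_CLOSE,np.ones((3,3)))
        cs=cv2.findContours(m,0,2)[0]; c=max(cs,key=cv2.contourArea)+np.array([x0,y0])
        cv2.drawContours(vis,[c],-1,(0,255,0),1)
        P=onplane(n,c[:,0,:],zs[k])
        r=cv2.minAreaRect((P[:,:2]*1000).astype(np.float32)); print(n,k,'rect',np.round(r[0],1),np.round(r[1],1),round(r[2],1))
        if k=="shell":
            cs=cv2.findContours(cv2.morphologyEx(wh,cv2.MORPH_CLOSE,np.ones((3,3))),0,2)[0]; c=max(cs,key=cv2.contourArea)+np.array([x0,y0])
            M=cv2.moments(c); uv=[M['m10']/M['m00'],M['m01']/M['m00']]; P=onplane(n,c[:,0,:],.011)
            print('  patch',uv,onplane(n,[uv],.011),'circ',cv2.minEnclosingCircle((P[:,:2]*1000).astype(np.float32)))
    cv2.imwrite(f"pics/v_{n}.png",vis)
    print(n,'chest pts z>.1 x min',[ (np.nanmin(w[...,0][(w[...,2]>.05)&(w[...,1]>a)&(w[...,1]<a+.05)&(w[...,0]>.3)]).round(3) if ((w[...,2]>.05)&(w[...,1]>a)&(w[...,1]<a+.05)&(w[...,0]>.3)).any() else None) for a in np.arange(-.2,.45,.05)])
    print('max z', np.nanmax(w[...,2][(w[...,0]>.55)&(w[...,0]<.9)&(w[...,1]>-.2)&(w[...,1]<.3)]))
print(cv2.Rodrigues(np.zeros(3))[0].shape)
from scipy.spatial.transform import Rotation as Ro
q=env.get_obs()["orientation"]; print(Ro.from_quat(q,scalar_first=True).as_matrix().round(3))
E
python3 -c "
import cv2,numpy as np
a=cv2.imread('pics/v_side.png')[60:205,205:310];b=cv2.imread('pics/v_top.png')[160:250,100:290]
cv2.imwrite('pics/v1.png',cv2.resize(a,None,fx=4,fy=4,interpolation=0)); cv2.imwrite('pics/v2.png',cv2.resize(b,None,fx=4,fy=4,interpolation=0))"
```

```text
side mat rect [481.9  79.7] [236.5 102.3] 86.7
side shell rect [448.6 330.5] [90.8 96. ] 11.7
  patch [237.36653386454182, 84.45949535192563] [[0.44872317 0.33438937 0.011     ]] circ ((449.09576416015625, 334.4798278808594), 26.90468406677246)
side plain rect [571.6 302.8] [129.7  90. ] 77.4
side chest pts z>.1 x min [None, np.float64(0.618), np.float64(0.601), np.float64(0.601), np.float64(0.618), np.float64(0.636), np.float64(0.64), np.float64(0.642), np.float64(0.739), np.float64(0.74), np.float64(0.651), np.float64(0.651), np.float64(0.463)]
max z 0.2369459588559026
top mat rect [480.2  80.8] [237.1 102.8] 86.5
top shell rect [444.9 333.6] [94.3 91.2] 11.9
  patch [138.25257731958763, 228.6245704467354] [[0.4476194  0.33522523 0.011     ]] circ ((448.2657165527344, 335.60675048828125), 26.886322021484375)
top plain rect [568.4 306. ] [126.4  91. ] 77.3
top chest pts z>.1 x min [None, np.float64(0.614), np.float64(0.596), np.float64(0.597), np.float64(0.614), np.float64(0.631), np.float64(0.636), np.float64(0.635), np.float64(0.649), np.float64(0.649), np.float64(0.648), np.float64(0.646), np.float64(0.452)]
max z 0.23827895799901333
(3, 3)
[[-0.912 -0.001 -0.411]
 [ 0.411 -0.002 -0.912]
 [-0.    -1.     0.002]]
```

View pics/v1.png

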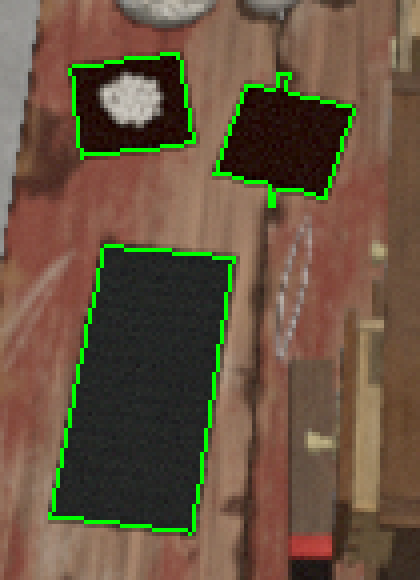

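View pics/v2.png

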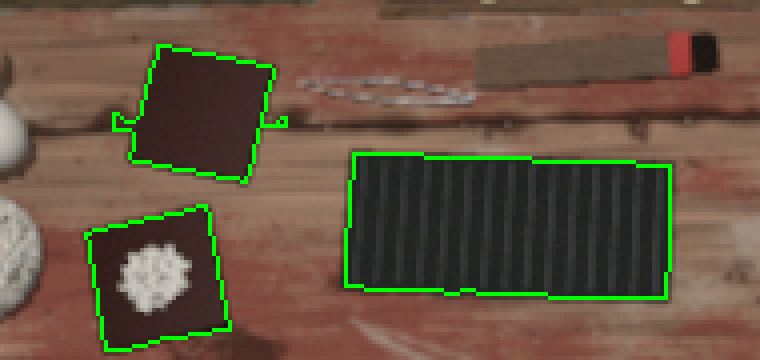

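```bash
cat >> h.py <<'E'
from scipy.spatial.transform import Rotation as Ro
def quat(yaw):  # jaws open along (cos yaw, sin yaw), tool down
    z=np.array([np.cos(yaw),np.sin(yaw),0]); y=np.array([0,0,-1.]); x=np.cross(y,z)
    return Ro.from_matrix(np.c_[x,y,z]).as_quat(scalar_first=True)
D=np.pi/180
E
python3 - <<'E'
from h import *
print(env.get_obs()['time'])
pts={'amber':(.503,-.29,.107),'tin':(.508,-.36,.092),'spray':(.511,-.43,.086),'press':(.572,-.358,.047),'m+':(.4855,.155,.09),'m0':(.481,.08,.09),'m-':(.4766,.005,.09),'board':(.4475,.3335,.05)}
for k,p in pts.items():
    for yaw in (4,184):
        for z in (p[2],.25):
            q=inverse_kinematics([p[0],p[1],z],quat(yaw*D)); print(k,yaw,z,None if q is None else np.round(q,2))
E
```

```text
0.1
amber 4 0.107 [-0.18  0.01 -0.17  0.   -1.39 -2.89]
amber 4 0.25 [-0.18 -0.01  0.07  0.   -1.65 -2.89]
amber 184 0.107 [-0.18  0.01 -0.17  0.   -1.39  0.25]
amber 184 0.25 [-0.18 -0.01  0.07  0.   -1.65  0.25]
tin 4 0.092 [-0.3   0.13 -0.08  0.   -1.37 -2.78]
tin 4 0.25 [-0.3   0.1   0.19  0.   -1.65 -2.78]
tin 184 0.092 [-0.3   0.13 -0.08  0.   -1.37  0.37]
tin 184 0.25 [-0.3   0.1   0.19  0.   -1.65  0.37]
spray 4 0.086 [-0.4   0.25  0.05  0.   -1.37 -2.67]
spray 4 0.25 [-0.4   0.23  0.32  0.   -1.67 -2.67]
spray 184 0.086 [-0.4   0.25  0.05  0.   -1.37  0.47]
spray 184 0.25 [-0.4   0.23  0.32  0.   -1.67  0.47]
press 4 0.047 [-0.26  0.29  0.02  0.   -1.31 -2.81]
press 4 0.25 [-0.26  0.24  0.34  0.   -1.67 -2.81]
press 184 0.047 [-0.26  0.29  0.02  0.   -1.31  0.33]
press 184 0.25 [-0.26  0.24  0.34  0.   -1.67  0.33]
m+ 4 0.09 [ 0.7  -0.18 -0.38  0.   -1.37  2.51]
m+ 4 0.25 [ 0.7  -0.2  -0.11  0.   -1.66  2.51]
m+ 184 0.09 [ 0.7  -0.18 -0.38  0.   -1.37 -0.64]
m+ 184 0.25 [ 0.7  -0.2  -0.11  0.   -1.66 -0.64]
m0 4 0.09 [ 0.58 -0.24 -0.43  0.   -1.38  2.63]
m0 4 0.25 [ 0.58 -0.26 -0.16  0.   -1.67  2.63]
m0 184 0.09 [ 0.58 -0.24 -0.43  0.   -1.38 -0.51]
m0 184 0.25 [ 0.58 -0.26 -0.16  0.   -1.67 -0.51]
m- 4 0.09 [ 0.44 -0.27 -0.46  0.   -1.38  2.78]
m- 4 0.25 [ 0.44 -0.29 -0.18  0.   -1.68  2.78]
m- 184 0.09 [ 0.44 -0.27 -0.46  0.   -1.38 -0.37]
m- 184 0.25 [ 0.44 -0.29 -0.18  0.   -1.68 -0.37]
board 4 0.05 [ 1.   -0.02 -0.3   0.   -1.28  2.21]
board 4 0.25 [ 1.   -0.07  0.01  0.   -1.65  2.21]
board 184 0.05 [ 1.   -0.02 -0.3   0.   -1.28 -0.93]
board 184 0.25 [ 1.   -0.07  0.01  0.   -1.65 -0.93]
```

```bash
cat >> h.py <<'E'
def topcircle(n,depth,near,ztop,rad,tol=.006):
    """pixels of the top disc (by height) near a rough xy, ray-cast on z=ztop"""
    w=cloud(n,depth); m=((np.abs(w[...,2]-ztop)<tol)&(np.hypot(w[...,0]-near[0],w[...,1]-near[1])<rad+.012)).astype(np.uint8)
    k,l,s,c=cv2.connectedComponentsWithStats(m,connectivity=4)
    i=1+np.argmax(s[1:,4]); v,u=np.nonzero(l==i); P=onplane(n,np.c_[u,v],ztop)[:,:2]
    cc=cv2.minEnclosingCircle((P*1000).astype(np.float32))
    return P.mean(0), np.array(cc[0])/1000, cc[1], len(u)
E
python3 - <<'E'
from h import *
obj={'spray':((.511,-.430),.146,.0195),'tinrim':((.508,-.36),.129,.027),'amber':((.503,-.2895),.128,.023),'press':((.572,-.358),.044,.025),'jar_a':((.567,-.284),.065,.024),'jar_b':((.578,-.425),.077,.022)}
for k,(p,z,r) in obj.items():
    for n in ("side","top"):
        a=topcircle(n,np.load(f"pics/{n}0.npy"),p,z,r); print(k,n,'mean',a[0].round(4),'circ',a[1].round(4),round(a[2],1),a[3])
E
```

```text
spray side mean [ 0.5135 -0.4327] circ [ 0.5135 -0.4327] 19.5 279
spray top mean [ 0.5093 -0.4279] circ [ 0.5098 -0.4281] 19.8 169
tinrim side mean [ 0.5101 -0.3637] circ [ 0.5098 -0.3624] 27.2 382
tinrim top mean [ 0.5049 -0.3571] circ [ 0.505  -0.3576] 28.7 253
amber side mean [ 0.5045 -0.2919] circ [ 0.5043 -0.2917] 23.1 313
amber top mean [ 0.5008 -0.2874] circ [ 0.5003 -0.2875] 23.2 227
press side mean [ 0.5749 -0.3734] circ [ 0.5752 -0.3733] 16.5 58
press top mean [ 0.5682 -0.3495] circ [ 0.5694 -0.3533] 24.6 98
jar_a side mean [ 0.5692 -0.2868] circ [ 0.5695 -0.2868] 22.5 267
jar_a top mean [ 0.5649 -0.2822] circ [ 0.5654 -0.2821] 22.6 192
jar_b side mean [ 0.5807 -0.4279] circ [ 0.5808 -0.4276] 20.2 275
jar_b top mean [ 0.5763 -0.4236] circ [ 0.5755 -0.423 ] 21.6 161
```

```bash
cat >> h.py <<'E'
Q=quat(184*D)
def ob():
    o=env.get_obs(); return o
def st(tag=''):
    o=env.get_obs(); print(tag,'t',round(o['time'],2),'tcp',o['tcp_pos'].round(4),'F',o['wrist_force'].round(1),'grip',round(o['grip_width'],3)); return o
def shot(tag):
    r={}
    for n in ("side","top"):
        im,d=viewer.read_camera(n); cv2.imwrite(f"pics/{n}_{tag}.png",im[:,:,::-1]); np.save(f"pics/{n}_{tag}.npy",d); r[n]=d
    return r
HI=.27
def pick(xy,z,op=.85,f=50,hi=HI,opened=True):
    env.move_straight([xy[0],xy[1],z+.03],v=.2)
    env.move_straight([xy[0],xy[1],z],v=.06)
    st('at'); hand.gripper_to(0.0,f_grip=f); st('gripped')
def place(xy,z,hi=HI,op=.85,extra=.004,v=.25,rel=True):
    env.move_straight([xy[0],xy[1],z+.025],v=v)
    env.move_straight([xy[0],xy[1],z+.005],v=.06)
    hit=env.move_straight([xy[0],xy[1],z-extra],v=.015,stop_force=5); st(f'down hit={hit}')
    if rel:
        hand.gripper_to(op); st('released')
E
python3 - <<'E'
from h import *
hand.gripper_to(.9)
env.goto([.44,.12,.28],Q); st('wp')
env.move_straight([.5074,-.36,.27],v=.35); st('above')
pick((.5074,-.36),.092)
env.move_straight([.5074,-.36,.15],v=.1); st('lifted')
shot('tin1')
E
```

```text
wp t 2.08 tcp [0.4399 0.1207 0.2797] F [ 0.2  0.2 -0. ] grip 0.902
above t 3.61 tcp [ 0.5076 -0.359   0.2705] F [-0.1  0.1 -0. ] grip 0.902
at t 5.15 tcp [ 0.5074 -0.3601  0.092 ] F [ 1.1 -0.4  0.1] grip 0.897
gripped t 5.49 tcp [ 0.5079 -0.3603  0.0929] F [-0.1  0.2  2. ] grip 0.617
lifted t 6.22 tcp [ 0.5071 -0.3597  0.1491] F [ 0.4  0.3 -2.4] grip 0.613
```

Run:
```python
import cv2,numpy as np
a=cv2.imread('pics/side_tin1.png')[210:370,180:310];b=cv2.imread('pics/top_tin1.png')[130:250,320:450]
a=cv2.resize(a,None,fx=3,fy=3);b=cv2.resize(b,None,fx=3,fy=3)
h=max(a.shape[0],b.shape[0]); c=np.zeros((h,a.shape[1]+b.shape[1],3),np.uint8); c[:a.shape[0],:a.shape[1]]=a; c[:b.shape[0],a.shape[1]:]=b
cv2.imwrite('pics/t1.png',c)
```

```text
(no output)
```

View pics/t1.png

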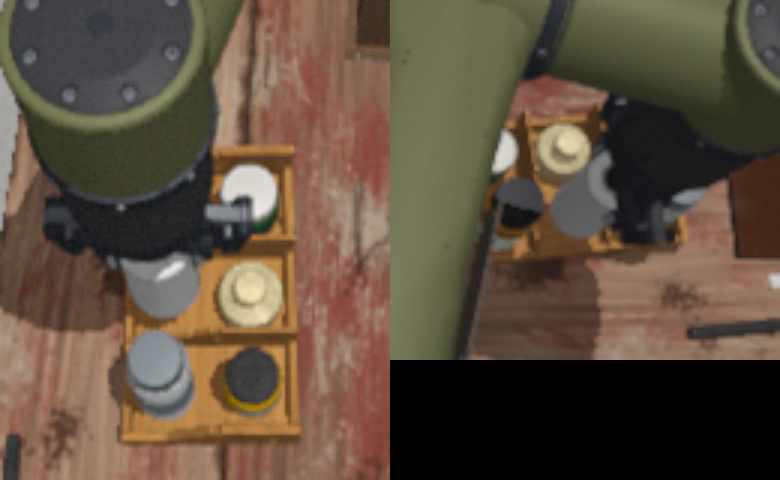

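```bash
python3 - <<'E'
from h import *
env.move_straight([.5074,-.36,.255],v=.2)
env.move_straight([.481,.080,.255],v=.3)
place((.481,.080),.089)
env.move_straight([.481,.080,.27],v=.3)
# spray
env.move_straight([.5116,-.4304,.27],v=.35)
shot('tinmat')
pick((.5116,-.4304),.086)
env.move_straight([.5116,-.4304,.25],v=.2); st('lifted')
for n in ("side","top"):
    d=np.load(f"pics/{n}_tinmat.npy"); print(n,topcircle(n,d,(.481,.08),.126,.027))
E
python3 -c "
import cv2
cv2.imwrite('pics/tm.png',cv2.imread('pics/side_tinmat.png')[100:384,100:400])"
```

```text
down hit=True t 10.22 tcp [0.4813 0.0801 0.0898] F [-1.2 -0.1  3.8] grip 0.613
released t 10.56 tcp [0.4803 0.0798 0.0881] F [ 0.7 -1.1  0.7] grip 0.849
at t 14.59 tcp [ 0.5116 -0.4305  0.086 ] F [ 0.9 -0.2  0.6] grip 0.855
gripped t 14.96 tcp [ 0.5119 -0.4307  0.0869] F [-0.1 -0.6  2.9] grip 0.51
lifted t 15.93 tcp [ 0.5114 -0.4299  0.2478] F [-0.5 -0.2 -2.6] grip 0.512Traceback (most recent call last):
  File "<stdin>", line 12, in <module>
  File "h.py", line 25, in topcircle
    i=1+np.argmax(s[1:,4]); v,u=np.nonzero(l==i); P=onplane(n,np.c_[u,v],ztop)[:,:2]
        ~~~~~~~~~^^^^^^^^^
    return _wrapfunc(a, 'argmax', axis=axis, out=out, **kwds)
    return bound(*args, **kwds)
ValueError: attempt to get argmax of an empty sequence
```

View pics/tm.png

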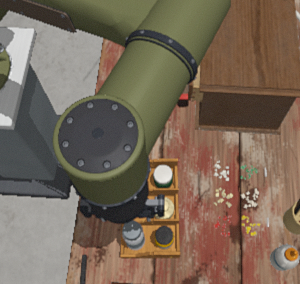

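```bash
python3 - <<'E'
from h import *
env.move_straight([.4765,.003,.25],v=.3)
place((.4765,.003),.083)
env.move_straight([.4765,.003,.27],v=.3)
env.move_straight([.5024,-.2896,.27],v=.35)
shot('sp')
for n in ("side","top"):
    d=np.load(f"pics/{n}_sp.npy")
    for nm,p,z,r in (('tin',(.481,.08),.126,.027),('spray',(.4765,.003),.143,.0195)):
        try: print(n,nm,topcircle(n,d,p,z,r))
        except Exception as e: print(n,nm,'hidden')
pick((.5024,-.2896),.107)
env.move_straight([.5024,-.2896,.27],v=.2); st('lifted')
env.move_straight([.4855,.157,.27],v=.3)
place((.4855,.157),.104)
env.move_straight([.4855,.157,.27],v=.3)
env.move_straight([.572,-.358,.27],v=.35); st()
shot('all')
E
python3 -c "
import cv2,numpy as np
a=cv2.imread('pics/side_all.png')[20:384,120:400];b=cv2.imread('pics/top_all.png')[100:300,60:460]
c=np.zeros((364,680,3),np.uint8);c[:,:280]=a;c[:200,280:]=b
cv2.imwrite('pics/tm2.png',c)"
```

```text
down hit=True t 19.13 tcp [0.4768 0.003  0.0839] F [-1.   0.7  4.7] grip 0.511
released t 19.52 tcp [0.4759 0.0029 0.0824] F [0.3 0.4 0.6] grip 0.853
side tin hidden
side spray hidden
top tin (array([0.47840478, 0.08014709]), array([0.47903174, 0.08094036]), 27.323753356933594, 251)
top spray (array([0.47375998, 0.00392359]), array([0.47389648, 0.00402689]), 19.17514991760254, 168)
at t 22.86 tcp [ 0.5024 -0.2897  0.107 ] F [0.2 0.4 0.6] grip 0.851
gripped t 23.23 tcp [ 0.5029 -0.2899  0.1079] F [ 0.1 -0.3  2.6] grip 0.518
lifted t 24.19 tcp [ 0.502  -0.2891  0.2679] F [-0.   0.7 -2.9] grip 0.518
down hit=True t 27.44 tcp [0.4858 0.1571 0.1048] F [-0.7  0.5  4.8] grip 0.517
released t 27.83 tcp [0.4849 0.1567 0.1031] F [0.7 0.2 0.2] grip 0.849
 t 30.18 tcp [ 0.572  -0.3571  0.2703] F [-0.1 -0.3 -0.3] grip 0.848
```

View pics/tm2.png

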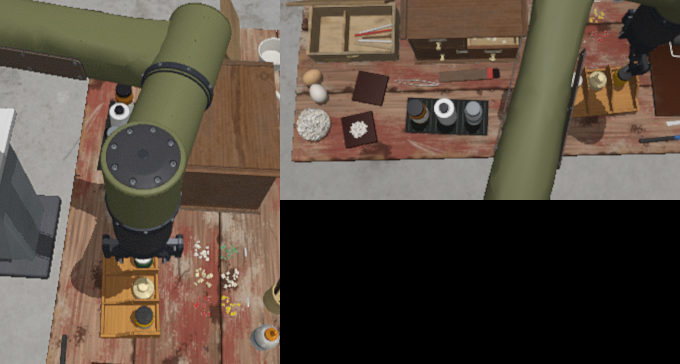

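```bash
python3 - <<'E'
from h import *
hand.gripper_to(.65)
x,y=.572,-.358
env.move_straight([x,y,.10],v=.2)
hit=env.move_straight([x,y,.048],v=.05,stop_force=8); st(f'hit={hit}')
hand.gripper_to(0.0,f_grip=50); st('gripped')
env.move_straight([x,y,.09],v=.05); st('lift'); shot('pl')
E
python3 -c "
import cv2,numpy as np
a=cv2.imread('pics/side_pl.png')[220:384,180:330];b=cv2.imread('pics/top_pl.png')[140:240,300:430]
a=cv2.resize(a,None,fx=3,fy=3);b=cv2.resize(b,None,fx=2.5,fy=2.5)
c=np.zeros((a.shape[0],a.shape[1]+b.shape[1],3),np.uint8);c[:,:a.shape[1]]=a;c[:b.shape[0],a.shape[1]:]=b
cv2.imwrite('pics/pl2.png',c)"
```

```text
hit=False t 32.79 tcp [ 0.5723 -0.3581  0.0485] F [-0.4  0.3  1.5] grip 0.649
gripped t 33.2 tcp [ 0.5724 -0.3582  0.0487] F [0.7 1.1 1.8] grip 0.25
lift t 34.19 tcp [ 0.5718 -0.3578  0.0895] F [-1.2 -0.3 -6.5] grip 0.254
```

View pics/pl2.png

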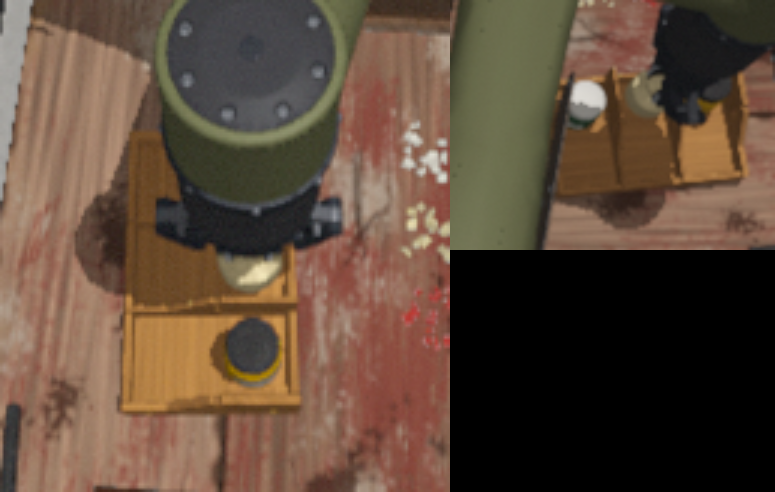

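```bash
python3 - <<'E'
from h import *
x,y=.572,-.358
env.move_straight([x,y,.27],v=.15)
env.move_straight([.5,.0,.27],v=.3)
env.move_straight([.4475,.3335,.27],v=.3)
env.move_straight([.4475,.3335,.085],v=.15)
env.dwell(.2); st(); shot('pb')
E
python3 -c "
import cv2,numpy as np
a=cv2.imread('pics/side_pb.png')[40:160,180:300];b=cv2.imread('pics/top_pb.png')[180:280,80:190]
a=cv2.resize(a,None,fx=3.5,fy=3.5);b=cv2.resize(b,None,fx=3.4,fy=3.4)
c=np.zeros((a.shape[0],a.shape[1]+b.shape[1],3),np.uint8);c[:,:a.shape[1]]=a;c[:b.shape[0],a.shape[1]:]=b
cv2.imwrite('pics/pb2.png',c)"
```

```text
t 39.87 tcp [0.4477 0.3338 0.0857] F [ 0.7  0.4 -5.4] grip 0.259
```

View pics/pb2.png

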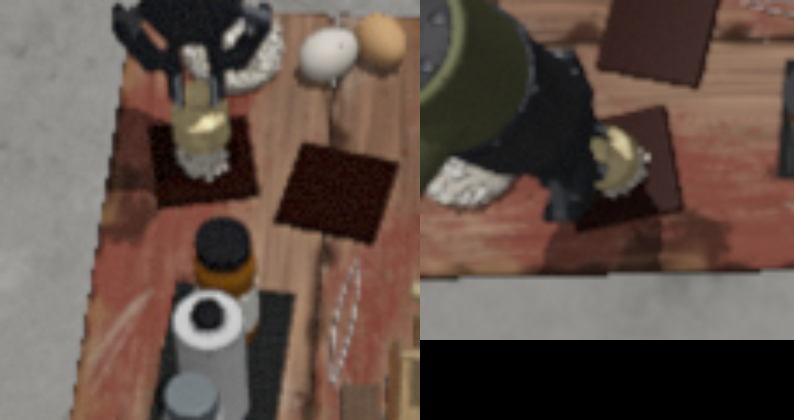

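Run:
```python
from h import *
zb=.0857-.0487+.006; print('bottom z',zb)
th=np.linspace(0,2*np.pi,73)
vis=[]
for n,(x0,y0,x1,y1) in (("side",(222,55,260,95)),("top",(125,210,155,245))):
    im=cv2.imread(f"pics/{n}_pb.png"); hsv=cv2.cvtColor(im,cv2.COLOR_BGR2HSV)
    m=np.zeros((384,512),np.uint8); s=hsv[y0:y1,x0:x1]
    m[y0:y1,x0:x1]=((s[...,0]>15)&(s[...,0]<38)&(s[...,1]>55)&(s[...,2]>70))
    k,l,stt,c=cv2.connectedComponentsWithStats(m); i=1+np.argmax(stt[1:,4]); m=(l==i)
    v,u=np.nonzero(m); print(n,stt[i])
    for cy in (0,):
        b=(0.002,-.002) if n=="side" else (-.002,.002)
        for z in (zb,zb+.038):
            c=np.c_[.4477+b[0]+.025*np.cos(th),.3338+b[1]+.025*np.sin(th),0*th+z]; p=proj(n,c)
            print('  pred z',round(z,3),'u',p[:,0].min().round(1),p[:,0].max().round(1),'v',p[:,1].min().round(1),p[:,1].max().round(1))
    for r in range(v.min(),v.max()+1):
        uu=u[v==r]; print(r,uu.min(),uu.max(),end=' | ')
    print()
    big=cv2.resize(im[y0-15:y1+15,x0-15:x1+15],None,fx=6,fy=6,interpolation=0)
    for z,col in ((zb,(255,0,0)),(zb+.038,(0,0,255))):
        c=np.c_[.4477+b[0]+.025*np.cos(th),.3338+b[1]+.025*np.sin(th),0*th+z]; p=(proj(n,c)-[x0-15,y0-15]+.5)*6
        cv2.polylines(big,[p.astype(np.int32)],True,col,1)
    vis.append(big)
h=max(v.shape[0] for v in vis); c=np.zeros((h,sum(v.shape[1] for v in vis),3),np.uint8); x=0
for v in vis: c[:v.shape[0],x:x+v.shape[1]]=v; x+=v.shape[1]
cv2.imwrite('pics/pb3.png',c); print(c.shape)
```

```text
bottom z 0.043
side [229  63  17  21 250]
  pred z 0.043 u 229.0 245.2 v 72.0 84.5
  pred z 0.081 u 228.1 244.7 v 63.3 76.0
63 235 238 | 64 233 239 | 65 232 239 | 66 232 239 | 67 232 239 | 68 232 243 | 69 233 244 | 70 229 244 | 71 229 244 | 72 229 244 | 73 229 244 | 74 229 244 | 75 229 245 | 76 230 245 | 77 230 245 | 78 230 245 | 79 230 244 | 80 230 244 | 81 231 243 | 82 232 242 | 83 233 240 | 
top [130 217  15  19 181]
  pred z 0.043 u 126.0 143.8 v 218.9 236.5
  pred z 0.081 u 121.8 140.2 v 216.5 234.7
217 135 137 | 218 135 139 | 219 135 140 | 220 131 141 | 221 130 142 | 222 130 143 | 223 130 143 | 224 131 143 | 225 131 144 | 226 131 144 | 227 132 143 | 228 135 143 | 229 136 143 | 230 136 143 | 231 135 142 | 232 134 142 | 233 132 140 | 234 132 139 | 235 133 137 | 
(420, 768, 3)
```

View pics/pb3.png

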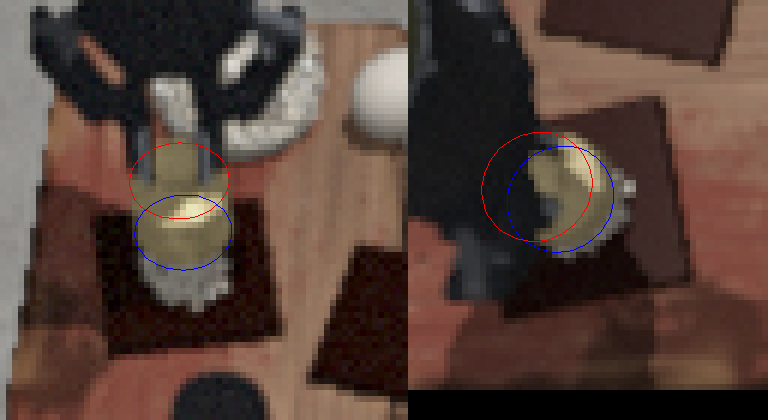

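```bash
python3 - <<'E'
from h import *
x,y=.4466,.3342
env.move_straight([x,y,.058],v=.05); st()
hit=env.move_straight([x,y,.050],v=.008,stop_force=3); st(f'hit={hit}')
env.dwell(.2); st('settle')
hand.gripper_to(.6); st('rel')
env.move_straight([x,y,.10],v=.08)
env.move_straight([x,y,.27],v=.3)
env.move_straight([.481,.080,.27],v=.3); st()
shot('pp')
E
python3 -c "
import cv2,numpy as np
a=cv2.imread('pics/side_pp.png')[60:130,200:300];b=cv2.imread('pics/top_pp.png')[165:255,110:210]
a=cv2.resize(a,None,fx=4,fy=4);b=cv2.resize(b,None,fx=4,fy=4)
c=np.zeros((360,800,3),np.uint8);c[:a.shape[0],:400]=a;c[:,400:]=b
cv2.imwrite('pics/pp2.png',c)"
```

```text
t 40.66 tcp [0.4468 0.3342 0.0582] F [-0.2  0.9 -5.9] grip 0.26
hit=True t 41.35 tcp [0.4469 0.3342 0.0527] F [1.7 0.8 5.3] grip 0.253
settle t 41.55 tcp [0.4469 0.3342 0.0526] F [2.  0.8 7.1] grip 0.252
rel t 41.94 tcp [0.4451 0.3329 0.0497] F [-0.9 -0.3  0. ] grip 0.597
 t 44.44 tcp [0.4808 0.0805 0.2694] F [-0.4  0.8  0.9] grip 0.603
```

View pics/pp2.png

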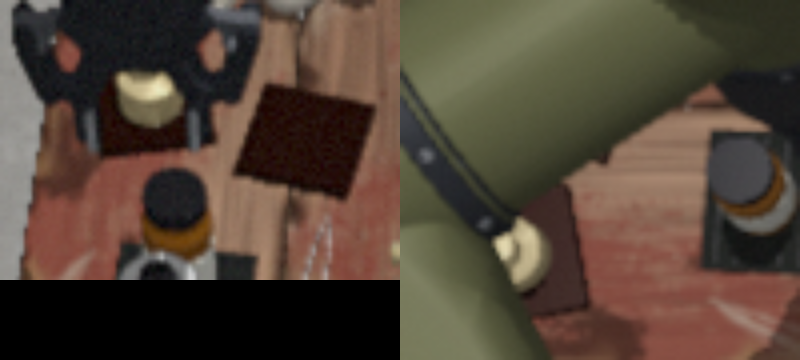

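```bash
python3 - <<'E'
from h import *
hand.gripper_to(.85)
pick((.481,.080),.0888)
env.move_straight([.481,.080,.255],v=.2); st('lifted')
env.move_straight([.5074,-.36,.255],v=.3)
shot('t5')
place((.5074,-.36),.0918)
env.move_straight([.5074,-.36,.27],v=.25)
E
python3 -c "
import cv2,numpy as np
a=cv2.imread('pics/side_t5.png')[60:130,200:300];b=cv2.imread('pics/top_t5.png')[165:255,110:210]
a=cv2.resize(a,None,fx=4,fy=4);b=cv2.resize(b,None,fx=4,fy=4)
c=np.zeros((360,800,3),np.uint8);c[:a.shape[0],:400]=a;c[:,400:]=b
cv2.imwrite('pics/t52.png',c)"
```

```text
at t 46.44 tcp [0.4811 0.0799 0.0888] F [0.6 0.8 0.6] grip 0.849
gripped t 46.75 tcp [0.4815 0.0802 0.0896] F [0.1 0.3 2.6] grip 0.614
lifted t 47.73 tcp [0.4804 0.08   0.2531] F [ 0.   0.  -3.5] grip 0.615
down hit=True t 51.04 tcp [ 0.5076 -0.3601  0.0926] F [0.1 0.3 5.2] grip 0.618
released t 51.38 tcp [ 0.5067 -0.3596  0.0904] F [-0.9 -0.1 -0.4] grip 0.848
```

View pics/t52.png

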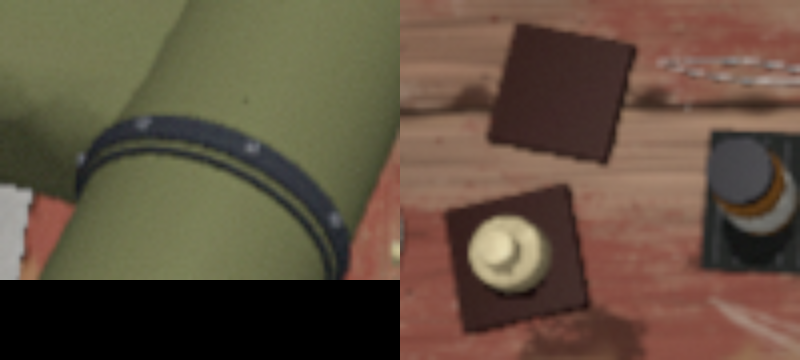

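Run:
```python
from h import *
im=cv2.imread("pics/top_t5.png"); hsv=cv2.cvtColor(im,cv2.COLOR_BGR2HSV)
d=np.load("pics/top_t5.npy"); w=cloud("top",d)
print('body top', topcircle("top",d,(.447,.335),.049,.025,tol=.005))
# yellow silhouette
x0,y0,x1,y1=118,208,165,250
s=hsv[y0:y1,x0:x1]; m=((s[...,2]>85)&(s[...,1]<140)&(s[...,0]>14)&(s[...,0]<40)).astype(np.uint8)
c=max(cv2.findContours(m,0,2)[0],key=cv2.contourArea)[:,0]+[x0,y0]
print('silh u',c[:,0].min(),c[:,0].max(),'v',c[:,1].min(),c[:,1].max())
th=np.linspace(0,2*np.pi,73)
for z in (.0105,.0485):
    p=proj("top",np.c_[.4455+.025*np.cos(th),.3345+.025*np.sin(th),0*th+z]); print('pred z',z,p.min(0).round(1),p.max(0).round(1))
m=(s[...,2]<75).astype(np.uint8)|m
m=cv2.morphologyEx(m,cv2.MORPH_CLOSE,np.ones((3,3)))
c=max(cv2.findContours(m,0,2)[0],key=cv2.contourArea)[:,0]+[x0,y0]
P=onplane("top",c,.01)*1000; print('board',cv2.minAreaRect(P[:,:2].astype(np.float32)))
k=(np.abs(w[...,0]-.447)<.012)&(np.abs(w[...,1]-.335)<.012)&(w[...,2]>.02); print('knob z max med',np.sort(w[k][:,2])[-15:].round(3))
```

```text
body top (array([0.43072536, 0.33090748]), array([0.43143878, 0.33148251]), 7.472924709320068, 19)
silh u 127 147 v 219 236
pred z 0.0105 [129.8 220.8] [147.2 238. ]
pred z 0.0485 [125.9 218.6] [143.8 236.3]
board ((445.085693359375, 333.48431396484375), (92.96026611328125, 91.2307357788086), 11.677544593811035)
knob z max med [0.066 0.066 0.066 0.066 0.067 0.067 0.067 0.067 0.067 0.067 0.068 0.068
 0.068 0.068 0.069]
```

```bash
python3 - <<'E'
from h import *
env.move_straight([.4765,.003,.27],v=.35)
pick((.4765,.003),.083)
env.move_straight([.4765,.003,.25],v=.2); st('lifted')
env.move_straight([.5116,-.4304,.25],v=.3)
place((.5116,-.4304),.086)
env.move_straight([.5116,-.4304,.27],v=.25)
env.move_straight([.4855,.157,.27],v=.35)
pick((.4855,.157),.104)
env.move_straight([.4855,.157,.27],v=.2); st('lifted')
env.move_straight([.5024,-.2896,.27],v=.3)
place((.5024,-.2896),.107)
env.move_straight([.5024,-.2896,.27],v=.25)
env.move_straight([.44,.12,.28],v=.35)
env.goto([.247,.547,.28],Ro.from_matrix([[-.912,0,-.411],[.411,0,-.912],[0,-1,0]]).as_quat(scalar_first=True))
st(); shot('fin')
obj={'spray':((.511,-.430),.146,.0195),'tinrim':((.508,-.36),.129,.027),'amber':((.503,-.2895),.128,.023),'jar_a':((.567,-.284),.065,.024),'jar_b':((.578,-.425),.077,.022)}
for k,(p,z,r) in obj.items():
    for n in ("side","top"):
        a=topcircle(n,np.load(f"pics/{n}_fin.npy"),p,z,r);b=topcircle(n,np.load(f"pics/{n}0.npy"),p,z,r); print(k,n,'shift mm',((a[0]-b[0])*1000).round(1),((a[1]-b[1])*1000).round(1),a[3])
E
python3 -c "
import cv2,numpy as np
a=cv2.imread('pics/side_fin.png')[20:384,190:420];b=cv2.imread('pics/top_fin.png')[100:300,60:460]
a=a;b=cv2.resize(b,None,fx=1.4,fy=1.4)
c=np.zeros((364,790,3),np.uint8);c[:,:230]=a;c[:280,230:]=b
cv2.imwrite('pics/fin2.png',c)"
```

```text
at t 55.02 tcp [0.4766 0.0029 0.0831] F [ 0.8 -0.3  0.1] grip 0.851
gripped t 55.38 tcp [0.4769 0.003  0.0838] F [-1.2 -0.6  3.3] grip 0.512
lifted t 56.37 tcp [0.4759 0.0031 0.2482] F [ 0.7  0.2 -2.5] grip 0.504
down hit=True t 59.57 tcp [ 0.5118 -0.4307  0.0868] F [-0.7  0.3  4.3] grip 0.51
released t 59.96 tcp [ 0.511  -0.43    0.0847] F [0.2 0.2 0. ] grip 0.845
at t 64.17 tcp [0.4856 0.1569 0.1041] F [ 0.8 -0.5  0.5] grip 0.851
gripped t 64.53 tcp [0.486  0.1572 0.1049] F [-0.3 -0.2  3.4] grip 0.516
lifted t 65.52 tcp [0.4849 0.157  0.2681] F [ 0.   0.5 -3.2] grip 0.515
down hit=True t 68.75 tcp [ 0.5026 -0.2898  0.1079] F [-0.4  1.2  4.1] grip 0.518
released t 69.14 tcp [ 0.5018 -0.2893  0.1059] F [-0.2  0.3  0.2] grip 0.852
 t 72.99 tcp [0.248  0.5464 0.2805] F [-0.1 -0.3  0.8] grip 0.85
spray side shift mm [-0.3 -0.3] [-0.3 -0.3] 278
spray top shift mm [-0.3 -0.3] [-1.1 -0.6] 173
tinrim side shift mm [-0.4  0.2] [-0.1 -0.1] 381
tinrim top shift mm [0.  0.2] [ 0.5 -0.6] 252
amber side shift mm [-0.1  0. ] [ 0.1 -0.2] 312
amber top shift mm [-0.1  0.1] [-0.3  0.2] 231
jar_a side shift mm [-0.3  0. ] [-0.3  0.1] 267
jar_a top shift mm [-0.1  0.1] [-0.7 -0.2] 188
jar_b side shift mm [-0.1  0. ] [0. 0.] 277
jar_b top shift mm [0.7 0.2] [ 1.1 -0.4] 163
```

View pics/fin2.png

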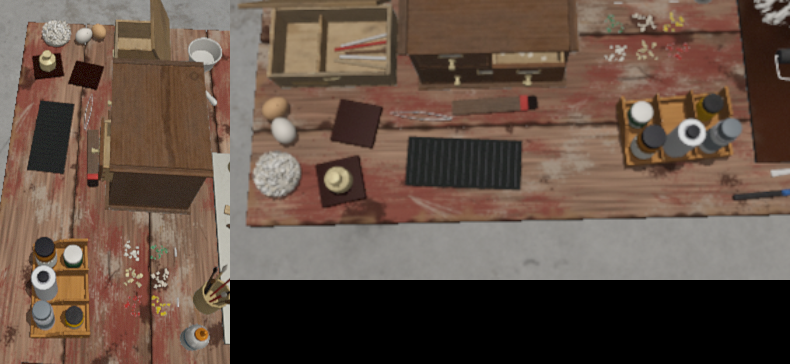

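Run:
```python
from h import *
th=np.linspace(0,2*np.pi,73); V=[]
ref={"side":(.4487,.3335),"top":(.4460,.3343)}
for n,(x0,y0,x1,y1) in (("side",(212,60,262,108)),("top",(112,205,168,253))):
    im=cv2.imread(f"pics/{n}_fin.png"); d=np.load(f"pics/{n}_fin.npy")
    k=topcircle(n,d,ref[n],.064,.0135,tol=.005); print(n,'knob top',k)
    big=cv2.resize(im[y0:y1,x0:x1],None,fx=7,fy=7,interpolation=0)
    for z,r,col in ((.0105,.025,(255,0,0)),(.0485,.025,(0,0,255)),(.065,.013,(0,255,0))):
        p=(proj(n,np.c_[ref[n][0]+r*np.cos(th),ref[n][1]+r*np.sin(th),0*th+z])-[x0,y0]+.5)*7
        cv2.polylines(big,[p.astype(np.int32)],True,col,1)
    V.append(big)
h=max(v.shape[0] for v in V); c=np.zeros((h,sum(v.shape[1] for v in V),3),np.uint8); x=0
for v in V: c[:v.shape[0],x:x+v.shape[1]]=v; x+=v.shape[1]
cv2.imwrite('pics/fin3.png',c)
```

```text
side knob top (array([0.45047737, 0.32923196]), array([0.45050882, 0.32835532]), 14.781250953674316, 48)
top knob top (array([0.44562298, 0.33432807]), array([0.44580615, 0.33410776]), 13.112443923950195, 72)
```

View pics/fin3.png

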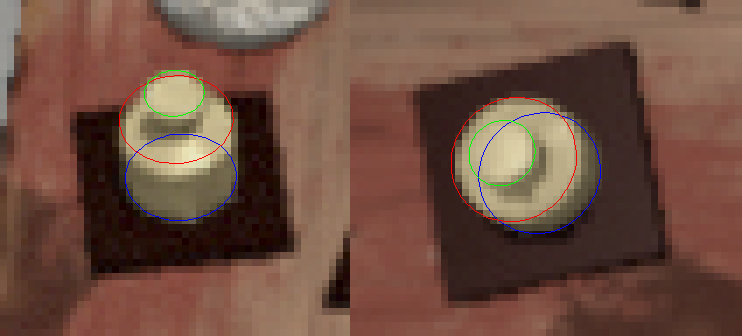

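Run:
```python
from h import *
st(); print(env.close_job())
```

```text
t 73.09 tcp [0.248  0.5464 0.2805] F [ 0.7 -0.7 -0.5] grip 0.847
the job is handed in; nothing more can be done
None
```

I moved the tin, spray can and amber jar onto the black mat, then set the press weight on the eggshell patch. I then put all three back in the caddy and handed in the job at 73 s of the 141 s allowed. The arm was parked clear of everything.

**Caddy:** The last pictures show the tin, spray and amber jar upright, within about 1 mm of where they stood. The two pigment jars match their first pictures to about 1 mm, which is the measuring noise.

**Press weight:** It stands upright on the shell board, with its knob about 66 mm above the bench, as expected. In both views it is centred on the patch to within about 2 mm. The board had not shifted when I checked it in the top view. I lowered the weight with a force stop, and the force reading changed by about 13 N at most.

**Disagreements in the checks:**
- The two cameras disagreed by about 4 mm near the caddy, so I used their average. In x, the jaw-centred tin and spray on the mat agreed with that average; y had no such check.
- In the last check, the side view's knob-top reading came out 4 mm off in y. It used few pixels and may include part of the knob's side. The outline overlay in that same view lined up to within about a pixel, so I trusted that instead.
- The gripper read about 3 mm narrower on the press knob than on the other items. The hold was firm all the same.

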